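# Seat the grinding cup on its drive post and unscrew the lid

### The job

Get the spice grinder ready for filling: set the closed blue cup upright on the black mill base so that the square post goes fully up into the socket in the cup's foot, and only then, with the post keeping the cup from turning, unscrew the tight red lid anticlockwise until its threads let go. Lift the lid straight off and finish still holding it in the gripper, level and centred a few centimetres above the cup's open mouth, with the cup left fully seated. Leave the other things on the worktop alone.

Things in the scene. Friction and masses are not known exactly. Their poses are not given: they have to be found in the camera images.
- mill: Black mill base, fixed: square housing 80 x 80 mm with a light metal plate on top, 36 mm high. In its middle a brass square post stands up, 22 x 22 mm, sides parallel to the housing's, from 36 to 56 mm above the origin, its upper 8 mm tapering to 15 mm. Origin: centre of the underside; x, y square to the sides, z up.
- post_tip (a point): Centre of the tip of the mill's square post, 56 mm above the mill's origin. Once the cup is seated, the cup can follow the lid by up to 0.3 rad before the post stops it.
- jar: Loose blue cup with black foot, 0.24 to 0.39 kg: square body 60 x 60 mm, 66 mm high, round steel neck 41 mm across up to 94 mm; 100 mm high with its lid. Square socket in the foot, 25 x 25 mm, 22 mm deep, sides parallel to the outside: fits the post in any of four turns, foot then resting on the mill's top. Origin: centre of the underside; x, y square to sides, z up.
- mouth (a point): Centre of the top of the cup's neck, 94 mm above the cup's origin, on its axis. On the bare worktop the cup merely turns along with the lid. The cup may be carried by the tight lid.
- lid: Round red screw lid, ribbed skirt 58 mm across, 28 mm high, 0.06 kg, white mark on top at +x. Origin: centre of the skirt's lower rim; z up. Starts tight, origin 72 mm above the cup's, x axes parallel. Sprung seal: stiff to turn, 0.2 to 0.5 N m.
- lid_top (a point): Centre of the lid's top, 28 mm above its rim. Triple thread: after about 0.9 rad anticlockwise from above relative to the cup, rising 2 mm, the lid is free and the seal pushes it up 1 to 2 mm; a stop blocks it at about 1.6 rad. It needs a firm grip, 20 N or more. Its skirt encloses the neck for the first 22 mm of lifting.
- spice_a: bystander: small spice jar with a red cap, 45 mm across, 106 mm high, at the back; origin at its underside
- wooden_spoon: bystander: wooden spoon, 310 mm long, lying on the black cooktop
- teaspoon: bystander: teaspoon with red handle, 132 mm long, lying on the glass chopping board behind the work area
- lime: bystander: lime, 60 x 48 mm, near the front right edge of the worktop
- lemon: bystander: lemon, 71 x 53 mm, right at the back of the free worktop

How it is judged:
On the way, in this order (a step that is already met when the one before it is completed fails the run):
1. the cup stands fully down on the post, upright, with its lid still tight (horizontal distance between jar and mill below 0.006 m and z of jar in the frame of mill below 0.039 m and angle between jar's own z axis and vertical below 0.08 rad and angle between the x axis of lid and the x axis of jar, either way round below 0.3 rad and z of lid in the frame of jar below 0.076 m), for 0.2 s.
2. the lid has been turned free of its threads on the seated cup and not yet lifted off (angle between the x axis of lid and the x axis of jar, either way round above 0.75 rad and z of lid in the frame of jar below 0.09 m and horizontal distance between lid and jar below 0.006 m and horizontal distance between jar and mill below 0.006 m and z of jar in the frame of mill below 0.042 m), for 0.05 s.
At the end, for the whole second after the job is handed in: Cup fully down on the post (6 mm sideways, 3 mm in height, tilt under 0.08 rad), untouched by the arm; lid gripped, still, not touching the cup, its rim 5 to 70 mm above the neck's top, within 20 mm of the cup's axis, tilt under 0.2 rad (horizontal distance between jar and mill below 0.006 m and z of jar in the frame of mill between 0.033 and 0.039 m and angle between jar's own z axis and vertical below 0.08 rad and linear speed of each of jar, lid below 0.02 m/s and z of lid in the frame of jar between 0.099 and 0.164 m and horizontal distance between lid and jar below 0.02 m and angle between lid's own z axis and vertical below 0.2 rad and contact force between the fingers and lid above 1 N and contact force between lid and jar below 0.05 N and contact force between the arm and jar below 0.5 N); the arm keeps its last pose, push and grip.
It fails at once if the cup is tipped over (angle between jar's own z axis and vertical above 0.5 rad).
It fails at once if a bystander is disturbed (distance of any of spice_a, wooden_spoon, teaspoon, lime, lemon from where it was at the start of the episode above 0.03 m).
It also fails if it takes over 54 s, if anything falls off the work surface, if the arm or the gripper's body presses on something with over 40 N, if the wrist force passes 120 N, or if a joint passes its speed limit or range.

### The arm

A 7-joint arm with a two-finger parallel gripper is mounted at the origin on a cart in front of the work surface, level with it; the furniture and walls round the work are solid. World frame = base frame: x ahead of the robot, y to its left, z up, the work surface at z = 0. Lengths are in m, angles in rad, forces in N, time in s.
With the tool pointing down it reaches from about 0.425 to 1.025 m from the base axis. Payload 9.4 kg.
Tool frame: the origin (TCP) lies on the centre line of the jaws, within the pads' length; the fingertips stand 14 mm ahead of it and the grasp point (between the pads) lies 5 mm behind it; z points along the fingers, y is the line along which they close (so a half turn about z gives the same grasp; the last joint's range is limited). The gripper opens to 93 mm and grips with 3 to 60 N. Pads are 15 mm wide; open, the fingers measure 128 mm over their backs; the gripper's body (75 mm by 188 mm) begins 65 mm behind the grasp point.
Start: joints at [-1.364, 0.599, -0.003, 1.599, 0.002, 0.943, -0.08], TCP at [0.203, 0.696, 0.233] pointing down, gripper open.
Joint ranges: [-2.57, 2.57], [-0.35, 1.97], [-1.29, 1.29], [0.11, 2.56], [-1.05, 4.19], [0.11, 1.86], [-2.63, 2.63]. Speed limits (rad/s): [2.22, 2.22, 3.01, 3.01, 3.14, 3.14, 3.14].

### API

Orientations are given as a rotation vector (axis times angle).
In Python, from bench import arm gives the robot as it stands. The module is installed in compiled form; this text tells all that it offers.
- The arm moves only by the tool servo_tool, never from a script. Its arguments are lists of equal length, an entry for each row: "offset": the shift along the tool's x, y, z in cm, a list of three; "turn": the turn, a rotation vector about the tool's x, y, z in degrees, a list of three. A call has 1 to 10 rows; each row shifts and turns the commanded pose from where the row before left it, along the tool's axes as they then stand; what a row does not reach is not made up. A row lasts 1/12 s, in which the tool goes at most 41.7 mm and 7.16 degrees, less where a joint would pass 70% of its speed; a pose out of reach is approached as far as the arm can. A call with a gripper value outside its range is refused whole. "claw" is the opening, from -1 (shut) to 1 (fully open), so that 0 is half open, set as the call begins (left out, the last holds). The fingers move at their own pace and stop on an object; "force" is the grip in N (left out, the last holds). Time passes only in rows, so rows that do not move let the fingers close. It gives the time, the measured TCP pose, the force, the opening and the grip force at its end, in the units of the state.
- arm.get_obs(): the state, without advancing time (a new reading comes with each control period).
- arm.snapshot(name): name is "side" or "top" or "wrist"; returns the picture (480x640x3 uint8, red, green, blue); there is no depth.
- arm.camera_model(name): a dict with "camera_matrix" (3x3 intrinsics, pixels), "extrinsics" (4x4, takes a point from camera to world coordinates); the wrist camera has in their place "mount" (4x4, takes a point from camera to tool coordinates, whose origin is the TCP and whose axes are the flange's). Camera axes: x right, y up, looking along -z (the intrinsics and any distortion apply to the point x, -y, -z); pixel columns grow to the right and rows downward; lengths in m; the calibration is good to about 2 mm. A picture is of the moment at which its call begins: read the wrist's pose just before it. camera_model takes no time and is no camera call.
- arm.job_done(): hands the job in; it is judged then, once.
Trained networks look in the newest picture that a camera, given by its name, has taken for a name from the list of things; names that differ only in an ending like _2 or _b are one class to them, and where a whole thing is asked for, a point or a joint stands for the part that bears it (a point fixed in the world has none). Each returns a list of dicts, best first, with "conf" (0 to 1); they miss things now and then, are a little off and sometimes report something else, mostly with a low value. They report only what shows in the picture. A call takes as long as a camera call.
- arm.silhouettes(thing, camera): "mask" (480x640 bool, what is visible of it) and "bbox" ([centre column, centre row, width, height] in pixels, round what is visible of it).
- arm.tip_of(thing, camera): "pixel" ([row, column] in pixels: a listed point, or the origin of a listed thing).
The state is a dict: "t": time; "joint_pos": joint angles; "joint_velocities": joint speeds; "effort": joint torques, N m; "eef_pos": TCP position; "ee_rot": TCP orientation; "ft_force": force on the tool from outside, world axes, zero at the start; "ft_torque": the same for the moment, N m; "gripper_width": finger opening in m; "grip_force": force on a finger pad.
Only numpy, scipy, OpenCV 4.12 (cv2) and the standard library are available. Lean on these libraries where they do the work, as an engineer would, in place of code of your own. Each camera call takes 0.05 s, during which the arm holds its last target. There are 200 camera calls.

## Working session

There is one attempt and no reset: what is moved stays moved. The work goes in short steps, Python scripts to look and compute and a tool call to move; the robot and the scene stay as the last step left them, time stands still between calls to the robot, and variables do not carry over. Pictures are saved under pics/ and viewed, at most 12 in all, crops included, and the job is handed in when it is done.

Besides the shell and the picture viewer there is one more tool, called after ">>>" by a JSON object that holds its "method" and its "body", one argument or row to a line. servo_tool: Moves the arm, as the interface text tells. Its arguments: {"type":"object","properties":{"offset":{"type":"array","items":{"type":"array","items":{"type":"number"}}},"turn":{"type":"array","items":{"type":"array","items":{"type":"number"}}},"claw":{"type":"number"},"force":{"type":"number"}},"required":["offset","turn"]}

```bash
mkdir -p pics; cat > h.py <<'E'
from bench import arm
import numpy as np, cv2
from scipy.spatial.transform import Rotation as R
def save(n,f):
    im=arm.snapshot(n); cv2.imwrite('pics/'+f,im[:,:,::-1]); return im
def cam(n,obs=None):
    m=arm.camera_model(n); K=np.array(m['camera_matrix'])
    if n=='wrist':
        T=np.eye(4);T[:3,:3]=R.from_rotvec(obs['ee_rot']).as_matrix();T[:3,3]=obs['eef_pos'];E=T@np.array(m['mount'])
    else: E=np.array(m['extrinsics'])
    return K,E
def ray(K,E,rc):
    r,c=rc; d=np.linalg.inv(K)@[c,r,1]; d=E[:3,:3]@[d[0],-d[1],-d[2]]; return E[:3,3],d
def onz(K,E,rc,z):
    o,d=ray(K,E,rc); return o+d*(z-o[2])/d[2]
def proj(K,E,p):
    q=np.linalg.inv(E)@np.append(p,1); u=K@[q[0],-q[1],-q[2]]; return u[:2]/u[2]
E
cat > a.py <<'E'
from h import *
o=arm.get_obs(); print({k:np.round(v,3) for k,v in o.items()})
for n in ['side','top']:
    im=save(n,n+'0.png'); K,E=cam(n)
    print(n,{k:np.round(v,3) for k,v in arm.camera_model(n).items() if k!='x'})
    for th,z in [('lid_top',.1),('mouth',.094),('post_tip',.056),('mill',0),('jar',0)]:
        for d in arm.tip_of(th,n)[:2]: print(n,th,d['conf'],d['pixel'],onz(K,E,d['pixel'],z).round(4))
E
python3 a.py
```

```text
{'t': np.float64(0.0), 'joint_pos': array([-1.364,  0.6  , -0.003,  1.6  ,  0.002,  0.943, -0.08 ]), 'joint_velocities': array([-0.002,  0.001,  0.001,  0.001,  0.002,  0.002, -0.   ]), 'effort': array([-1.0000e-03, -7.6507e+01,  1.4970e+00, -2.5236e+01, -5.2000e-02,
        1.7000e-02,  0.0000e+00]), 'eef_pos': array([0.203, 0.696, 0.232]), 'ee_rot': array([-4.44e-01, -3.11e+00,  2.00e-03]), 'ft_force': array([-0.452, -0.732, -0.09 ]), 'ft_torque': array([-0.002,  0.018, -0.02 ]), 'grip_force': np.float64(0.0), 'gripper_width': np.float64(0.093)}
side {'camera_matrix': array([[525.212,   0.   , 317.702],
       [  0.   , 525.212, 245.98 ],
       [  0.   ,   0.   ,   1.   ]]), 'extrinsics': array([[-0.953,  0.13 , -0.273,  0.279],
       [-0.302, -0.408,  0.861,  0.648],
       [ 0.   ,  0.904,  0.428,  0.524],
       [ 0.   ,  0.   ,  0.   ,  1.   ]])}
side lid_top 0.93 [313.1, 351.9] [0.4306 0.0016 0.1   ]
side post_tip 0.78 [286.4, 337.4] [ 0.4927 -0.1429  0.056 ]
side mill 0.62 [316.6, 336.2] [ 0.4906 -0.1309  0.    ]
side jar 0.69 [367.2, 344.4] [0.4392 0.004  0.    ]
top {'camera_matrix': array([[505.341,   0.   , 314.628],
       [  0.   , 505.341, 238.97 ],
       [  0.   ,   0.   ,   1.   ]]), 'extrinsics': array([[-0.058,  0.974, -0.22 ,  0.315],
       [-0.998, -0.057,  0.013, -0.204],
       [-0.   ,  0.221,  0.975,  1.196],
       [ 0.   ,  0.   ,  0.   ,  1.   ]])}
top lid_top 0.62 [302.8, 216.8] [0.4337 0.0012 0.1   ]
top mouth 0.57 [306.1, 216.5] [0.4272 0.0031 0.094 ]
top mill 0.8 [278.6, 277.5] [ 0.4936 -0.1255  0.    ]
top jar 0.51 [308.4, 222.9] [0.4305 0.0058 0.    ]
```

View pics/side0.png

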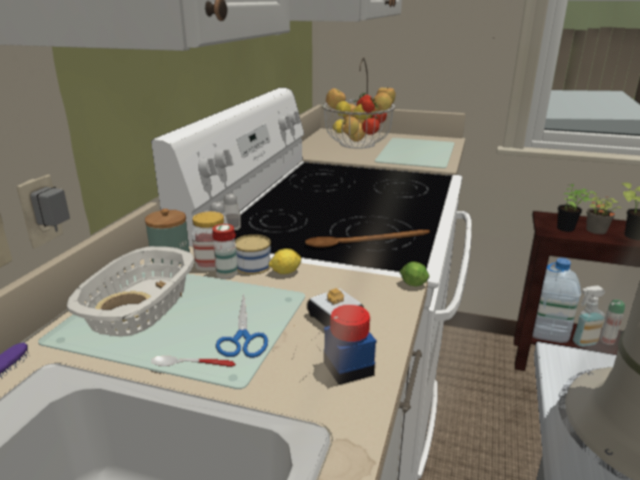

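View pics/top0.png

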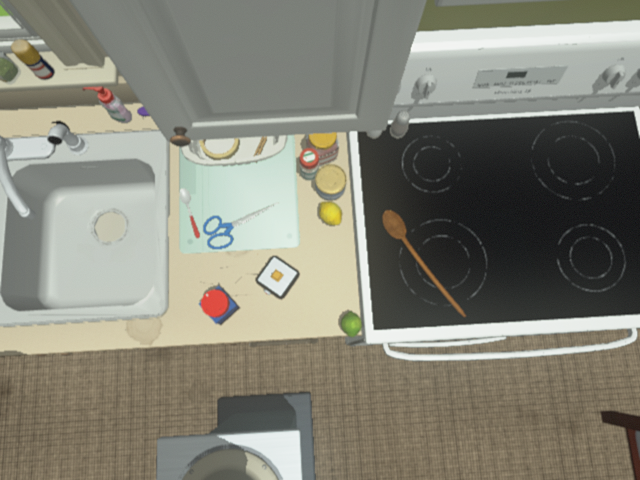

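The jar is at about (217,303) in the top view and (350,345) in the side view. The mill is at (278,277) and (337,305). The way there is clear, so I'm moving above the jar.

>>> {"method": "servo_tool", "body": {
  "offset": [
    [-2.7,-2.9,0],
    [-2.7,-2.9,0],
    [-2.7,-2.9,0],
    [-2.7,-2.9,0],
    [-2.7,-2.9,0],
    [-2.7,-2.9,0],
    [-2.7,-2.9,0],
    [-2.7,-2.9,0],
    [-2.7,-2.9,0],
    [-2.7,-2.9,0]
  ],
  "turn": [
    [0,0,0],
    [0,0,0],
    [0,0,0],
    [0,0,0],
    [0,0,0],
    [0,0,0],
    [0,0,0],
    [0,0,0],
    [0,0,0],
    [0,0,0]
  ]
}}

```text
t: 1.43
eef_pos: [0.3816, 0.3403, 0.233]
ee_rot: [0.444, 3.11, 0.001]
ft_force: [0.2, 1.1, 0.1]
gripper_width: 0.0934
grip_force: 0.0
```

>>> {"method": "servo_tool", "body": {
  "offset": [
    [-2.7,-2.9,0],
    [-2.7,-2.9,0],
    [-2.7,-2.9,0],
    [-2.7,-2.9,0],
    [-2.7,-2.9,0],
    [0,0,0]
  ],
  "turn": [
    [0,0,0],
    [0,0,0],
    [0,0,0],
    [0,0,0],
    [0,0,0],
    [0,0,0]
  ]
}}

```text
t: 1.93
eef_pos: [0.4731, 0.1575, 0.2331]
ee_rot: [0.459, 3.106, -0.003]
ft_force: [0.0, -0.1, -0.2]
gripper_width: 0.0931
grip_force: 0.0
```

```bash
cat > b.py <<'E'
from h import *
import sys
o=arm.get_obs(); print({k:np.round(o[k],4) for k in ['t','joint_pos','eef_pos','ee_rot','ft_force']})
save('wrist',sys.argv[1]); K,E=cam('wrist',o)
for th,z in [('lid_top',.1),('jar',0),('post_tip',.056),('mill',0)]:
    for d in arm.tip_of(th,'wrist')[:2]: print(th,d['conf'],d['pixel'],onz(K,E,d['pixel'],z).round(4))
E
python3 b.py w1.png; python3 -c "
from h import *;print(arm.camera_model('wrist'))"
```

```text
{'t': np.float64(1.9333), 'joint_pos': array([-0.4722,  0.3289,  0.0457,  2.1116, -0.0182,  0.7006,  0.8623]), 'eef_pos': array([0.4731, 0.1575, 0.2331]), 'ee_rot': array([ 0.4589,  3.1055, -0.0033]), 'ft_force': array([ 0.0095, -0.1382, -0.1531])}
lid_top 0.83 [236.7, 102.8] [0.4319 0.0057 0.1   ]
jar 0.61 [205.4, 156.9] [0.4328 0.0067 0.    ]
post_tip 0.72 [328.3, 22.8] [ 0.4958 -0.1274  0.056 ]
mill 0.87 [297.6, 59.6] [ 0.4929 -0.1266  0.    ]
{'camera_matrix': array([[418.40121296,   0.        , 320.00467301],
       [  0.        , 418.40121296, 238.50451006],
       [  0.        ,   0.        ,   1.        ]]), 'mount': array([[ 8.57743112e-04,  9.53098394e-01,  3.02659406e-01,
         8.54801183e-02],
       [ 9.99998361e-01, -1.29999615e-03,  1.25977428e-03,
        -9.66969376e-04],
       [ 1.59414491e-03,  3.02657830e-01, -9.53097947e-01,
        -1.52510477e-01],
       [ 0.00000000e+00,  0.00000000e+00,  0.00000000e+00,
         1.00000000e+00]])}
```

View pics/w1.png

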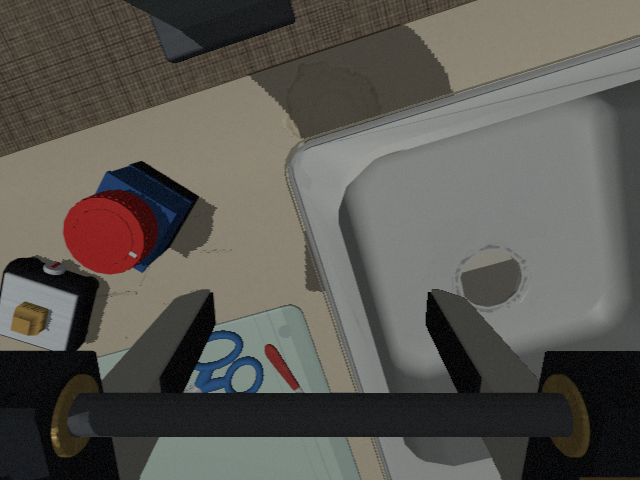

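The lid is at about (105,235) with its mark at (132,254). The mill plate is at lower left, with the post at (28,320). Next I'm moving above the midpoint between them.

>>> {"method": "servo_tool", "body": {
  "offset": [
    [-0.8,-3.5,-1.2],
    [-0.8,-3.5,-1.2],
    [-0.8,-3.5,-1.2],
    [-0.8,-3.5,-1.2],
    [-0.8,-3.5,-1.2],
    [-0.8,-3.5,-1.2],
    [0,0,0],
    [0,0,0]
  ],
  "turn": [
    [0,0,0],
    [0,0,0],
    [0,0,0],
    [0,0,0],
    [0,0,0],
    [0,0,0],
    [0,0,0],
    [0,0,0]
  ]
}}

```text
t: 2.85
eef_pos: [0.4575, -0.0503, 0.3053]
ee_rot: [0.446, 3.108, 0.001]
ft_force: [0.7, 0.3, -0.4]
gripper_width: 0.0931
grip_force: 0.0
```

```bash
python3 b.py w2.png
```

```text
{'t': np.float64(2.85), 'joint_pos': array([-0.1213,  0.1864,  0.1282,  2.0992, -0.0315,  0.8561,  1.3109]), 'eef_pos': array([ 0.4575, -0.0503,  0.3053]), 'ee_rot': array([4.462e-01, 3.108e+00, 5.000e-04]), 'ft_force': array([ 0.7266,  0.2552, -0.4113])}
lid_top 0.92 [160.8, 376.4] [0.4315 0.0057 0.1   ]
jar 0.36 [157.4, 372.4] [0.4426 0.0116 0.    ]
post_tip 0.8 [248.4, 261.1] [ 0.4913 -0.1239  0.056 ]
post_tip 0.18 [431.4, 263.6] [ 0.709  -0.1947  0.056 ]
mill 0.92 [234.1, 264.2] [ 0.4921 -0.1285  0.    ]
mill 0.38 [161.8, 372.6] [0.4472 0.0106 0.    ]
```

View pics/w2.png

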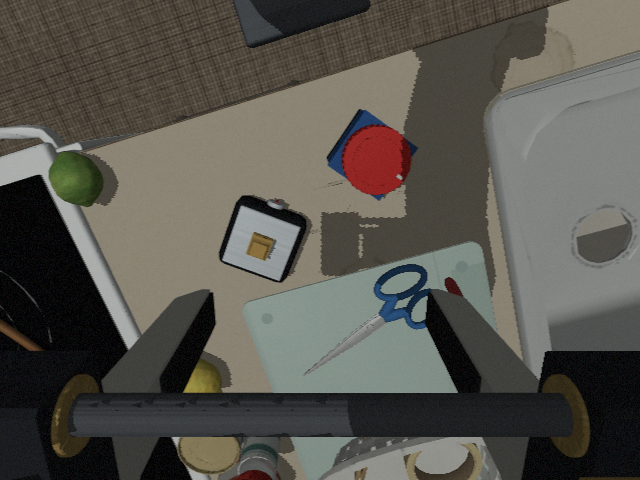

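```bash
cat > c.py <<'E'
from h import *
import sys
o=arm.get_obs(); im=cv2.imread('pics/w2.png')[:,:,::-1]; K,E=cam('wrist',o)
hsv=cv2.cvtColor(np.ascontiguousarray(im),cv2.COLOR_RGB2HSV)
def rect(mask,z,nm):
    n,l,s,c=cv2.connectedComponentsWithStats(mask.astype(np.uint8)); 
    i=1+np.argmax(s[1:,4]); m=(l==i)
    rc=np.argwhere(m); p=np.array([onz(K,E,q,z)[:2] for q in rc]).astype(np.float32)*1000
    r=cv2.minAreaRect(p); print(nm,s[i],r)
Z=np.zeros((480,640),bool)
W=Z.copy(); W[190:285,215:310]=1
pl=W&(hsv[...,1]<35)&(hsv[...,2]>150)
rect(pl,.036,'plate')
W=Z.copy(); W[190:285,215:310]=1
W=Z.copy(); W[100:210,320:425]=1
bl=W&(hsv[...,0]>100)&(hsv[...,0]<130)&(hsv[...,1]>120)
v=hsv[...,2][bl]; print(np.percentile(v,[5,25,50,75,95]))
rect(bl,.066,'blue'); rect(bl&(hsv[...,2]>np.median(v)*.85),.066,'bluetop')
W2=W&(hsv[...,1]<110)&(hsv[...,2]>150); W2[:,:390]=0;W2[:165]=0;W2[190:]=0
c=np.argwhere(W2); print(len(c),c.mean(0)); 
red=W&((hsv[...,0]<8)|(hsv[...,0]>172))&(hsv[...,1]>150)
mk=onz(K,E,c.mean(0),.1); print('mark',mk)
big=cv2.resize(im[95:290,210:430],None,fx=3,fy=3,interpolation=2); cv2.imwrite('pics/w2c.png',big[:,:,::-1])
for nm,p in [('x',0)]:
  for yaw in (0,):pass
E
python3 c.py
```

```text
plate [ 223  207   76   73 2791] ((491.2486572265625, -125.61531829833984), (63.5672607421875, 63.59759521484375), 52.40882110595703)
[ 46.    53.75  99.   103.   106.  ]
blue [328 110  59  67 795] ((415.16754150390625, -5.048772811889648), (27.70081329345703, 59.180816650390625), 39.63356018066406)
bluetop [328 110  59  67 512] ((416.5064392089844, -3.895404815673828), (23.493955612182617, 59.38318634033203), 38.982627868652344)
9 [176.44444444 398.77777778]
mark [0.44854013 0.0227482  0.1       ]
```

View pics/w2c.png

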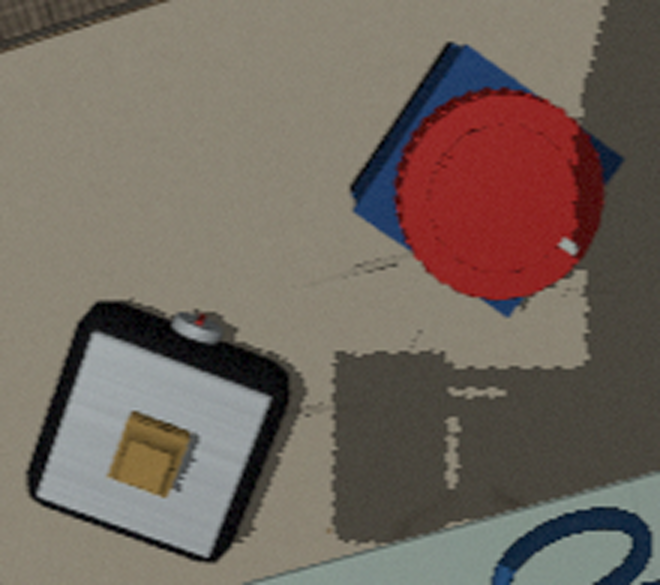

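Plate edges give the mill a yaw of about 52.4° at (0.491,-0.1256). The cup's yaw is about 39°, with the mark roughly toward +x/+y. So the cup needs about 13° anticlockwise. I'm turning the tool clockwise first to leave room on the last joint.

>>> {"method": "servo_tool", "body": {
  "offset": [
    [0,0,0],
    [0,0,0],
    [0,0,0],
    [0,0,0],
    [0,0,0],
    [0,0,0],
    [0,0,0],
    [0,0,0],
    [0,0,0],
    [0,0,0]
  ],
  "turn": [
    [0,0,7],
    [0,0,7],
    [0,0,7],
    [0,0,7],
    [0,0,7],
    [0,0,7],
    [0,0,7],
    [0,0,7],
    [0,0,7],
    [0,0,7]
  ]
}}

```text
t: 3.93
eef_pos: [0.4573, -0.0488, 0.3042]
ee_rot: [-2.152, -2.288, 0.001]
ft_force: [0.2, 0.2, 0.3]
gripper_width: 0.0929
grip_force: 0.0
```

>>> {"method": "servo_tool", "body": {
  "offset": [
    [0,0,0],
    [0,0,0],
    [0,0,0],
    [0,0,0],
    [0,0,0],
    [0,0,0]
  ],
  "turn": [
    [0,0,7],
    [0,0,7],
    [0,0,6],
    [0,0,0],
    [0,0,0],
    [0,0,0]
  ]
}}

```text
t: 4.43
eef_pos: [0.4573, -0.0493, 0.3044]
ee_rot: [-2.509, -1.891, 0.001]
ft_force: [0.5, -0.5, 0.1]
gripper_width: 0.0928
grip_force: 0.0
```

```bash
python3 b.py w3.png; cat >> h.py <<'E'
def delta(o,p,yaw=None):
    Rm=R.from_rotvec(o['ee_rot']); print('to',p,'tool cm',(Rm.inv().apply(np.array(p)-o['eef_pos'])*100).round(2))
    x,y,z=Rm.as_matrix().T; print('x heading',np.degrees(np.arctan2(x[1],x[0])),'y heading',np.degrees(np.arctan2(y[1],y[0])),'z',z.round(4))
E
python3 -c "
from h import *
delta(arm.get_obs(),[.4316,.004,.2])"
```

```text
{'t': np.float64(4.4333), 'joint_pos': array([-0.3472,  0.1939,  0.3995,  2.1113, -0.0994,  0.8541, -0.1679]), 'eef_pos': array([ 0.4573, -0.0493,  0.3044]), 'ee_rot': array([-2.5085e+00, -1.8910e+00,  6.0000e-04]), 'ft_force': array([ 0.5364, -0.5053,  0.1099])}
lid_top 0.87 [150.6, 272.7] [0.4316 0.0073 0.1   ]
post_tip 0.58 [260.6, 378.3] [ 0.4955 -0.1308  0.056 ]
mill 0.76 [239.3, 367.9] [ 0.4923 -0.1248  0.    ]
to [0.4316, 0.004, 0.2] tool cm [ 4.47 -3.97 10.46]
x heading 73.7927556710594 y heading -16.207244340152528 z [ 0.  0. -1.]
```

>>> {"method": "servo_tool", "body": {
  "offset": [
    [1.2,-1.0,2.5],
    [1.2,-1.0,2.5],
    [1.2,-1.0,2.5],
    [1.1,-1.0,2.5],
    [0,0,0],
    [0,0,0],
    [0,0,0]
  ],
  "turn": [
    [0,0,0],
    [0,0,0],
    [0,0,0],
    [0,0,0],
    [0,0,0],
    [0,0,0],
    [0,0,0]
  ]
}}

```text
t: 5.27
eef_pos: [0.433, 0.0056, 0.2055]
ee_rot: [2.513, 1.884, 0.001]
ft_force: [1.2, -0.6, -0.1]
gripper_width: 0.0931
grip_force: 0.0
```

```bash
cat > d.py <<'E'
from h import *
o=arm.get_obs(); im=save('wrist','w4.png'); K,E=cam('wrist',o); print(o['eef_pos'],o['joint_pos'].round(2))
for d in arm.tip_of('lid_top','wrist')[:1]: print(d['conf'],d['pixel'],onz(K,E,d['pixel'],.1))
m=arm.silhouettes('lid','wrist')[0]; print(m['conf'],m['bbox'])
hsv=cv2.cvtColor(im,cv2.COLOR_RGB2HSV)
q=np.argwhere(m['mask']&(hsv[...,2]>np.percentile(hsv[...,2][m['mask']],60)-25))
p=np.array([onz(K,E,x,.1)[:2] for x in q],np.float32)*1000
h=cv2.convexHull(p); print('ellipse',cv2.fitEllipse(h),cv2.minEnclosingCircle(p))
delta(o,[.4316,.0055,.085])
E
python3 d.py
```

```text
[0.4329664  0.00562685 0.20552253] [-0.4   0.31  0.33  2.29 -0.18  0.57 -0.21]
0.63 [241.5, 320.9] [0.43295758 0.00508383 0.1       ]
0.65 [320.5, 234.3, 92.2, 93.8]
ellipse ((432.39923095703125, 4.303183078765869), (53.077125549316406, 58.67356872558594), 88.63028717041016) ((432.6736755371094, 5.902129173278809), 29.366107940673828)
to [0.4316, 0.0055, 0.085] tool cm [-0.05 -0.14 12.05]
x heading 73.72595902270055 y heading -16.274047804976767 z [ 1.e-03 -2.e-04 -1.e+00]
```

View pics/w4.png

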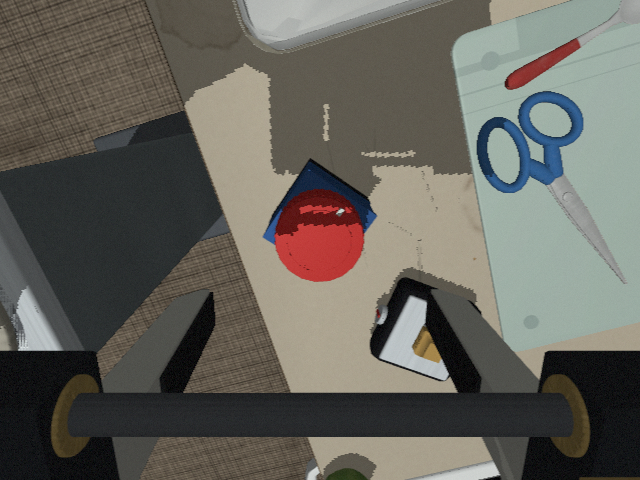

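The lid is centred under the jaws: circle at about (320,236), centre (0.4327,0.0055). Going down.

>>> {"method": "servo_tool", "body": {
  "offset": [
    [0,0,1.5],
    [0,0,1.5],
    [0,0,1.5],
    [0,0,1.5],
    [0,0,1.5],
    [0,0,1.5],
    [0,0,1.5],
    [0,0,1.5],
    [0,0,0],
    [0,0,0]
  ],
  "turn": [
    [0,0,0],
    [0,0,0],
    [0,0,0],
    [0,0,0],
    [0,0,0],
    [0,0,0],
    [0,0,0],
    [0,0,0],
    [0,0,0],
    [0,0,0]
  ]
}}

```text
t: 6.25
eef_pos: [0.4324, 0.0058, 0.0849]
ee_rot: [-2.514, -1.884, 0.0]
ft_force: [0.5, -0.6, 0.6]
gripper_width: 0.0929
grip_force: 0.0
```

>>> {"method": "servo_tool", "body": {
  "offset": [
    [0,0,0],
    [0,0,0],
    [0,0,0],
    [0,0,0],
    [0,0,0],
    [0,0,0],
    [0,0,0],
    [0,0,0]
  ],
  "turn": [
    [0,0,0],
    [0,0,0],
    [0,0,0],
    [0,0,0],
    [0,0,0],
    [0,0,0],
    [0,0,0],
    [0,0,0]
  ],
  "claw": -1,
  "force": 45
}}

```text
t: 6.92
eef_pos: [0.4326, 0.0063, 0.0849]
ee_rot: [2.513, 1.885, 0.002]
ft_force: [0.5, -0.5, 3.6]
gripper_width: 0.0583
grip_force: 45.0
```

Gripped at a width of 58 mm. Lifting and turning 13° anticlockwise.

>>> {"method": "servo_tool", "body": {
  "offset": [
    [0,0,-1.0],
    [0,0,-2.0],
    [0,0,-2.0],
    [0,0,-2.0],
    [0,0,-1.0],
    [0,0,0],
    [0,0,0],
    [0,0,0],
    [0,0,0],
    [0,0,0]
  ],
  "turn": [
    [0,0,0],
    [0,0,0],
    [0,0,0],
    [0,0,0],
    [0,0,0],
    [0,0,-4],
    [0,0,-5],
    [0,0,-4],
    [0,0,0],
    [0,0,0]
  ]
}}

```text
t: 7.75
eef_pos: [0.4315, 0.0062, 0.1643]
ee_rot: [-2.286, -2.154, 0.001]
ft_force: [0.1, 0.6, -5.1]
gripper_width: 0.0578
grip_force: 45.0
```

```bash
cat > e.py <<'E'
from h import *
o=arm.get_obs(); print(o['eef_pos'],o['joint_pos'].round(2),o['ft_force'],o['ft_torque'])
delta(o,[.4915,-.1255,.165])
K,E=cam('wrist',o); save('wrist','w5.png')
for th,z in [('jar',.08),('mill',0),('post_tip',.056)]:
    for d in arm.tip_of(th,'wrist')[:1]: print(th,d['conf'],d['pixel'],onz(K,E,d['pixel'],z))
E
python3 e.py
```

```text
[0.4314611  0.00620066 0.16434565] [-0.31  0.38  0.22  2.33 -0.19  0.45  0.01] [ 0.06890892  0.56329316 -5.13928359] [-0.03967611  0.04757683  0.04239642]
to [0.4915, -0.1255, 0.165] tool cm [-12.79   6.77  -0.07]
x heading 86.60462702907157 y heading -3.3953744986365604 z [-0.0012  0.     -1.    ]
jar 0.73 [252.9, 319.0] [0.42987616 0.00564303 0.08      ]
mill 0.89 [361.2, 397.3] [ 0.49048488 -0.12743775  0.        ]
post_tip 0.49 [248.6, 319.2] [4.29596099e-01 8.48448959e-05 5.60000000e-02]
```

View pics/w5.png

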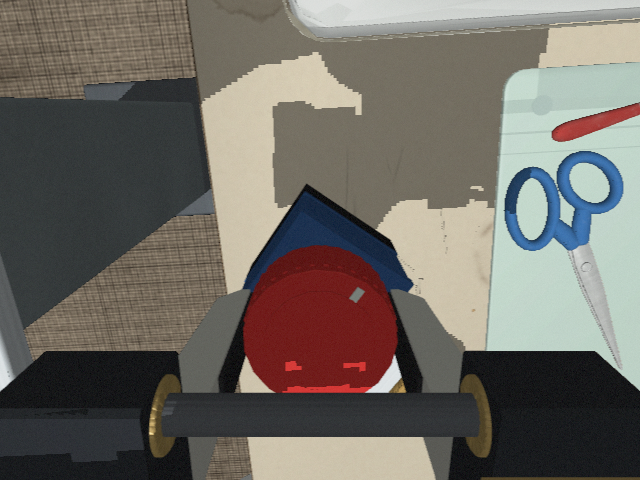

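The cup hangs squarely from the jaws; its far foot corner is at (307,185). I'm checking its yaw from the foot edges.

```bash
cat > f.py <<'E'
from h import *
o=arm.get_obs(); K,E=cam('wrist',o); im=cv2.imread('pics/w5.png'); hsv=cv2.cvtColor(im,cv2.COLOR_BGR2HSV)
m=arm.silhouettes('jar','wrist')[0]; print(m['conf'],m['bbox'])
mask=m['mask']
top=np.array([[c,np.argmax(mask[:,c])] for c in range(640) if mask[:,c].any()])
a=top[np.argmin(top[:,1])]; print('apex',a)
for lo,hi in [(a[0]-45,a[0]-6),(a[0]+6,a[0]+75)]:
    s=top[(top[:,0]>lo)&(top[:,0]<hi)]; w=np.array([onz(K,E,(r,c),.079)[:2] for c,r in s],np.float32)
    vx,vy,x,y=cv2.fitLine(w,cv2.DIST_HUBER,0,.01,.01).ravel(); n=np.array([-vy,vx]); 
    print('edge heading',np.degrees(np.arctan2(vy,vx))%90,'dist from TCP mm',abs(n@(o['eef_pos'][:2]-[x,y]))*1000)
print(onz(K,E,(a[1],a[0]),.079))
E
python3 f.py
```

```text
0.95 [327.6, 237.1, 167.6, 106.8]
apex [305 184]
edge heading 52.147083 dist from TCP mm 30.29262070942677
edge heading 52.57554 dist from TCP mm 29.189260568423794
[0.42473066 0.04758156 0.079     ]
```

Yaw and centring match the mill (52.4°, under 1 mm). Carrying it over the post.

>>> {"method": "servo_tool", "body": {
  "offset": [
    [-1.0,0.5,0],
    [-1.6,0.9,0],
    [-2.0,1.0,0],
    [-2.0,1.1,0],
    [-2.0,1.1,0],
    [-2.0,1.0,0],
    [-1.4,0.8,0],
    [-0.8,0.4,0],
    [0,0,0],
    [0,0,0]
  ],
  "turn": [
    [0,0,0],
    [0,0,0],
    [0,0,0],
    [0,0,0],
    [0,0,0],
    [0,0,0],
    [0,0,0],
    [0,0,0],
    [0,0,0],
    [0,0,0]
  ]
}}

```text
t: 8.83
eef_pos: [0.4921, -0.125, 0.1643]
ee_rot: [-2.284, -2.156, 0.001]
ft_force: [0.1, -0.2, -5.1]
gripper_width: 0.0581
grip_force: 45.0
```

```bash
cat > g.py <<'E'
from h import *
o=arm.get_obs(); print(o['eef_pos'],o['joint_pos'].round(2)); delta(o,[.4913,-.126,.121])
K,E=cam('wrist',o); im=arm.snapshot('wrist')
for th,z in [('jar',.079),('mill',0)]:
    for d in arm.tip_of(th,'wrist')[:1]: print(th,d['conf'],d['pixel'],onz(K,E,d['pixel'],z))
K2,E2=cam('side'); s=arm.snapshot('side')
for th,z in [('post_tip',.056),('mill',0),('jar',.079)]:
    for d in arm.tip_of(th,'side')[:1]: print('side',th,d['conf'],d['pixel'],onz(K2,E2,d['pixel'],z))
a=cv2.resize(s[220:380,260:420],(480,480),interpolation=2); b=im[:, 160:480]
cv2.imwrite('pics/m1.png',np.hstack([a,b])[:,:,::-1])
E
python3 g.py
```

```text
[ 0.49210749 -0.12498371  0.16433499] [-0.01  0.45  0.21  2.17 -0.18  0.54  0.27]
to [0.4913, -0.126, 0.121] tool cm [-0.11 -0.07  4.33]
x heading 86.69813465480685 y heading -3.301841949771252 z [-1.e-03  4.e-04 -1.e+00]
jar 0.7 [253.8, 319.0] [ 0.49047894 -0.12643633  0.079     ]
side post_tip 0.93 [288.0, 337.1] [ 0.49166634 -0.1372418   0.056     ]
side mill 0.57 [318.4, 336.9] [ 0.48781735 -0.12555743  0.        ]
side jar 0.86 [281.0, 333.2] [ 0.49422338 -0.11996127  0.079     ]
```

View pics/m1.png

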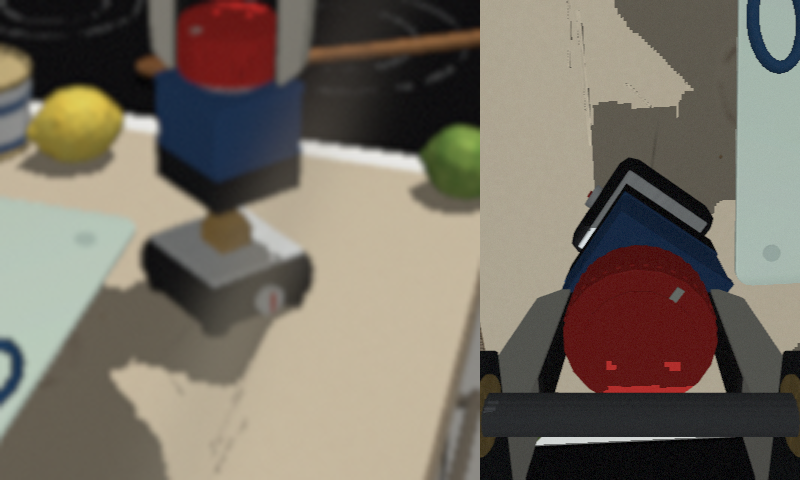

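The side view shows the foot directly over the brass post, and the edges are parallel. Lowering, first to just past the tip.

>>> {"method": "servo_tool", "body": {
  "offset": [
    [-0.1,0,0.5],
    [0,0,0.6],
    [0,0,0.6],
    [0,0,0.3],
    [0,0,0.2],
    [0,0,0.2],
    [0,0,0.2],
    [0,0,0.2],
    [0,0,0],
    [0,0,0]
  ],
  "turn": [
    [0,0,0],
    [0,0,0],
    [0,0,0],
    [0,0,0],
    [0,0,0],
    [0,0,0],
    [0,0,0],
    [0,0,0],
    [0,0,0],
    [0,0,0]
  ]
}}

```text
t: 10.02
eef_pos: [0.4926, -0.1264, 0.1366]
ee_rot: [-2.284, -2.157, 0.0]
ft_force: [-0.1, 1.0, -3.4]
gripper_width: 0.0579
grip_force: 45.0
```

No contact force 4.5 mm past the tip, so I'm continuing.

>>> {"method": "servo_tool", "body": {
  "offset": [
    [0,0,0.2],
    [0,0,0.2],
    [0,0,0.2],
    [0,0,0.2],
    [0,0,0.2],
    [0,0,0],
    [0,0,0]
  ],
  "turn": [
    [0,0,0],
    [0,0,0],
    [0,0,0],
    [0,0,0],
    [0,0,0],
    [0,0,0],
    [0,0,0]
  ]
}}

```text
t: 10.6
eef_pos: [0.4925, -0.1264, 0.1265]
ee_rot: [-2.284, -2.157, 0.0]
ft_force: [-0.1, -0.8, -4.5]
gripper_width: 0.0582
grip_force: 45.0
```

>>> {"method": "servo_tool", "body": {
  "offset": [
    [0,0,0.2],
    [0,0,0.2],
    [0,0,0.1],
    [0,0,0.1],
    [0,0,0.1],
    [0,0,0],
    [0,0,0],
    [0,0,0]
  ],
  "turn": [
    [0,0,0],
    [0,0,0],
    [0,0,0],
    [0,0,0],
    [0,0,0],
    [0,0,0],
    [0,0,0],
    [0,0,0]
  ]
}}

```text
t: 11.27
eef_pos: [0.4926, -0.1264, 0.1207]
ee_rot: [2.284, 2.157, 0.001]
ft_force: [-4.2, 0.7, 14.3]
gripper_width: 0.058
grip_force: 45.0
```

Seated: z 0.1207, a 36 mm rise as expected, with the weight on the plate. Starting to unscrew.

>>> {"method": "servo_tool", "body": {
  "offset": [
    [0,0,0],
    [0,0,0],
    [0,0,0],
    [0,0,0],
    [0,0,-0.02],
    [0,0,-0.02],
    [0,0,-0.02],
    [0,0,0]
  ],
  "turn": [
    [0,0,0],
    [0,0,-5],
    [0,0,-5],
    [0,0,-5],
    [0,0,-5],
    [0,0,-5],
    [0,0,-5],
    [0,0,0]
  ]
}}

```text
t: 11.93
eef_pos: [0.4936, -0.1265, 0.1217]
ee_rot: [1.64, 2.677, 0.002]
ft_force: [-2.1, 1.1, 15.7]
gripper_width: 0.0582
grip_force: 45.0
```

```bash
cat > s.py <<'E'
from h import *
o=arm.get_obs(); print(o['t'],o['eef_pos'].round(4),o['joint_pos'].round(2),o['ft_force'].round(1),o['ft_torque'].round(2)); delta(o,[.4913,-.126,.121])
E
python3 s.py
```

```text
11.9333 [ 0.4936 -0.1265  0.1217] [ 0.12  0.51  0.02  2.19 -0.03  0.44  0.64] [-2.1  1.1 15.7] [0.25 0.52 0.1 ]
to [0.4913, -0.126, 0.121] tool cm [ 0.15 -0.18  0.07]
x heading 117.02479551680823 y heading 27.024980732741913 z [ 2.8e-03 -1.0e-04 -1.0e+00]
```

>>> {"method": "servo_tool", "body": {
  "offset": [
    [0,0,-0.02],
    [0,0,-0.02],
    [0,0,-0.02],
    [0,0,-0.02],
    [0,0,-0.02],
    [0,0,0]
  ],
  "turn": [
    [0,0,-5],
    [0,0,-5],
    [0,0,-5],
    [0,0,-5],
    [0,0,-5],
    [0,0,0]
  ]
}}

```text
t: 12.43
eef_pos: [0.4939, -0.1262, 0.1227]
ee_rot: [1.021, 2.968, 0.002]
ft_force: [-1.1, 1.8, 14.8]
gripper_width: 0.058
grip_force: 45.0
```

```bash
python3 s.py; cat > k.py <<'E'
from h import *
import sys
o=arm.get_obs(); K,E=cam('wrist',o); im=arm.snapshot('wrist'); 
K2,E2=cam('side'); s=arm.snapshot('side')
a=cv2.resize(s[220:380,260:420],(480,480),interpolation=2); b=im[:, 160:480]
cv2.imwrite('pics/'+sys.argv[1],np.hstack([a,b])[:,:,::-1])
E
python3 k.py m2.png
```

```text
12.4333 [ 0.4939 -0.1262  0.1227] [ 0.21  0.51 -0.1   2.18  0.11  0.45  0.93] [-1.1  1.8 14.8] [0.46 0.37 0.07]
to [0.4913, -0.126, 0.121] tool cm [ 0.22 -0.14  0.17]
x heading 142.04374683360518 y heading 52.04403871322904 z [ 3.3e-03 -1.0e-04 -1.0e+00]
```

View pics/m2.png

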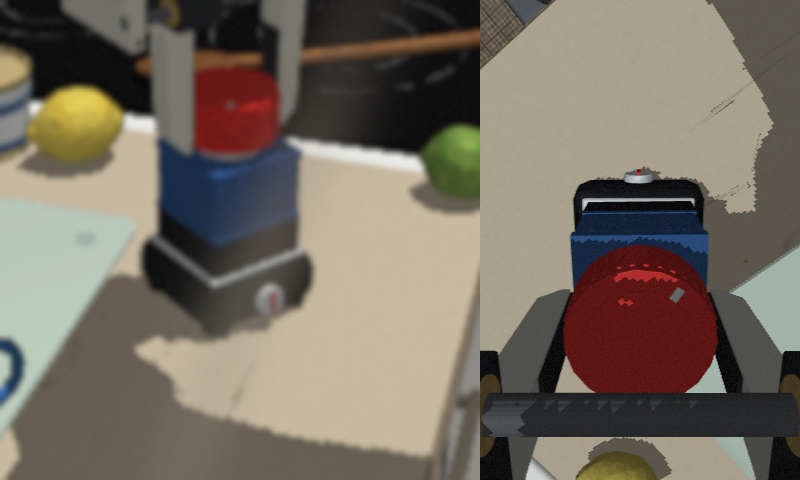

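The cup is fully down and parallel to the mill. The mark moved with the jaws by 55°. Turning 20° more.

>>> {"method": "servo_tool", "body": {
  "offset": [
    [0,0,-0.02],
    [0,0,-0.02],
    [0,0,0],
    [0,0,0],
    [0,0,0],
    [0,0,0]
  ],
  "turn": [
    [0,0,-5],
    [0,0,-5],
    [0,0,-5],
    [0,0,-5],
    [0,0,0],
    [0,0,0]
  ]
}}

```text
t: 13.03
eef_pos: [0.494, -0.1262, 0.1231]
ee_rot: [0.496, 3.099, 0.001]
ft_force: [0.0, 2.3, 14.6]
gripper_width: 0.058
grip_force: 45.0
```

```bash
python3 s.py; cat > y.py <<'E'
from h import *
# cup yaw from blue body front edge; mill plate edge
o=arm.get_obs(); K,E=cam('wrist',o); im=arm.snapshot('wrist')
for th,z in [('jar',.102),('mill',.036)]:
    m=arm.silhouettes(th,'wrist')[0]['mask']; im2=np.ascontiguousarray(im); hsv=cv2.cvtColor(im2,cv2.COLOR_RGB2HSV)
    if th=='jar': m=m&(hsv[...,0]>100)&(hsv[...,0]<130)&(hsv[...,1]>120)&(hsv[...,2]>60)
    q=np.argwhere(m); p=np.array([onz(K,E,x,z)[:2] for x in q],np.float32)*1000
    print(th,len(q),cv2.minAreaRect(p))
E
python3 y.py
```

```text
13.0333 [ 0.494  -0.1262  0.1231] [ 0.28  0.52 -0.2   2.18  0.22  0.46  1.16] [ 0.   2.3 14.6] [0.4  0.34 0.2 ]
to [0.4913, -0.126, 0.121] tool cm [ 0.27 -0.06  0.21]
x heading 161.7959097135925 y heading 71.79608735109805 z [ 3.5e-03 -2.0e-04 -1.0e+00]
jar 3413 ((475.2142333984375, -113.78692626953125), (59.795379638671875, 37.495140075683594), 52.97174072265625)
mill 4299 ((466.680419921875, -127.79904174804688), (58.01884460449219, 99.16481018066406), 4.477027416229248)
```

The lid has turned about 75° on a cup that stayed at about 53°, so it is past release. Lifting gently.

>>> {"method": "servo_tool", "body": {
  "offset": [
    [0,0,-0.1],
    [0,0,-0.1],
    [0,0,0],
    [0,0,-0.2],
    [0,0,-0.2],
    [0,0,-0.2],
    [0,0,0],
    [0,0,0]
  ],
  "turn": [
    [0,0,0],
    [0,0,0],
    [0,0,0],
    [0,0,0],
    [0,0,0],
    [0,0,0],
    [0,0,0],
    [0,0,0]
  ]
}}

```text
t: 13.85
eef_pos: [0.4928, -0.1264, 0.1298]
ee_rot: [0.498, 3.101, 0.0]
ft_force: [1.5, 0.6, 0.2]
gripper_width: 0.0581
grip_force: 45.0
```

```bash
python3 s.py;python3 k.py m3.png
```

```text
13.85 [ 0.4928 -0.1264  0.1298] [ 0.29  0.5  -0.2   2.17  0.21  0.48  1.17] [1.5 0.6 0.2] [ 0.19 -0.31  0.05]
to [0.4913, -0.126, 0.121] tool cm [ 0.16 -0.01  0.88]
x heading 161.74007150846157 y heading 71.74007612209161 z [ 6.e-04 -0.e+00 -1.e+00]
```

View pics/m3.png

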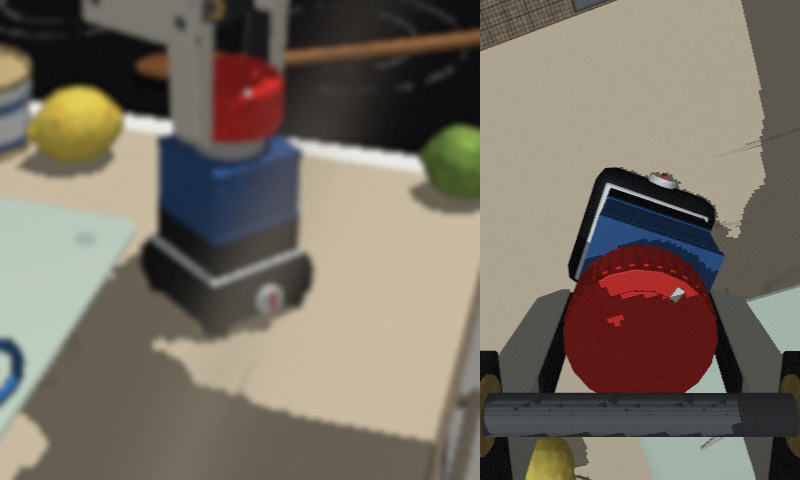

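The lid is rising, the neck is visible beneath it, and the cup is still seated. Lifting it clear.

>>> {"method": "servo_tool", "body": {
  "offset": [
    [0,0,-0.4],
    [0,0,-0.5],
    [0,0,-0.6],
    [0,0,-0.6],
    [0,0,-0.6],
    [0,0,-0.6],
    [0,0,-0.6],
    [0,0,-0.6],
    [0,0,-0.5],
    [0,0,0]
  ],
  "turn": [
    [0,0,0],
    [0,0,0],
    [0,0,0],
    [0,0,0],
    [0,0,0],
    [0,0,0],
    [0,0,0],
    [0,0,0],
    [0,0,0],
    [0,0,0]
  ]
}}

```text
t: 14.78
eef_pos: [0.493, -0.1265, 0.1807]
ee_rot: [0.498, 3.1, -0.0]
ft_force: [-0.4, -0.6, -0.9]
gripper_width: 0.0577
grip_force: 45.0
```

>>> {"method": "servo_tool", "body": {
  "offset": [
    [0,0,0],
    [0,0,0],
    [0,0,0],
    [0,0,0]
  ],
  "turn": [
    [0,0,0],
    [0,0,0],
    [0,0,0],
    [0,0,0]
  ]
}}

```text
t: 15.12
eef_pos: [0.4925, -0.1263, 0.1793]
ee_rot: [-0.498, -3.101, -0.0]
ft_force: [0.2, 0.1, -0.6]
gripper_width: 0.0584
grip_force: 45.0
```

```bash
python3 s.py;python3 k.py m4.png
```

```text
15.1167 [ 0.4925 -0.1263  0.1793] [ 0.31  0.43 -0.24  2.13  0.17  0.6   1.21] [ 0.2  0.1 -0.6] [-0.08 -0.01  0.01]
to [0.4913, -0.126, 0.121] tool cm [ 0.12 -0.01  5.83]
x heading 161.74711051213674 y heading 71.74711240747484 z [-6.e-04  1.e-04 -1.e+00]
```

View pics/m4.png

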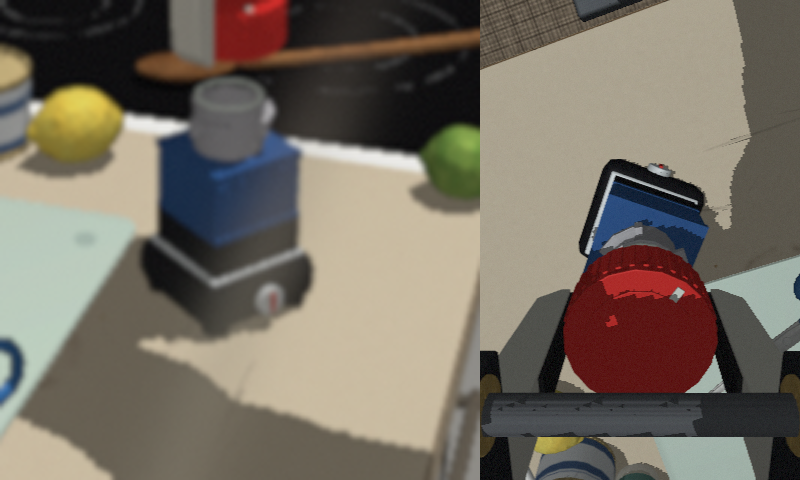

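The cup is open and seated on the mill. The lid is gripped level about 36 mm above the neck, with only its own weight on the wrist.

```bash
python3 -c "
from bench import arm
print(arm.job_done())"
```

```text
the job is handed in; nothing more can be done
None
```

The cup is seated on the mill post and its lid unscrewed; I handed the job in at about 15 s with the lid gripped level, centred about 36 mm above the open mouth. The hand-in returned no verdict.

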